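# Sweep the loose bottle caps into the catch pan

### The job

Clear the bench: with the fingertips, gently sweep the three loose white screw caps along the bench, through the open side of the metal catch pan, until every cap lies flat and wholly inside it. Only push the caps - do not pinch, lift or tip them or jam them hard - and leave the two vials, the amber jar and the beaker standing where they are.

Things in the scene. Friction and masses are not known exactly. Their poses are not given: they have to be found in the camera images.
- pan: metal catch pan fixed to the bench: three upright walls, one open side, floor level with the bench (no step). Inside 200 mm wide, 130 mm deep; walls 25 mm high, 4 mm thick. Origin: middle of the open side, on the bench; x points into the pan (back wall at x = 130 mm), y runs across (side walls at y = +-100 mm), z up. Open side faces the robot's right (world -y), within 0.35 rad
- cap_a: loose white plastic screw cap of a bottle with a grey spot on top, a flat ribbed disc 40 mm in diameter and 16 mm tall, about 16 g, lying flat on the bench with its closed top up; origin at the centre of its underside, z up; the three caps are alike and may end anywhere in the pan
- cap_b: loose white plastic screw cap of a bottle with a grey spot on top, a flat ribbed disc 40 mm in diameter and 16 mm tall, about 16 g, lying flat on the bench with its closed top up; origin at the centre of its underside, z up; the three caps are alike and may end anywhere in the pan
- cap_c: loose white plastic screw cap of a bottle with a grey spot on top, a flat ribbed disc 40 mm in diameter and 16 mm tall, about 16 g, lying flat on the bench with its closed top up; origin at the centre of its underside, z up; the three caps are alike and may end anywhere in the pan
- vial_near: bystander: small standing clear glass sample vial with a black cap, 26 mm in diameter, 55 mm tall, origin at the centre of its underside; stands on the robot's side of the caps
- vial_far: bystander: small standing clear glass sample vial with a black cap, 26 mm in diameter, 55 mm tall, origin at the centre of its underside; stands beyond the caps
- jar: bystander: amber glass jar with a black lid, 56 mm in diameter, 70 mm tall, standing to the right of the caps, origin at the centre of its underside
- beaker: bystander: clear glass beaker, 66 mm in diameter, 75 mm tall, standing beyond the pan, origin at the centre of its underside

How it is judged:
At the end, for the whole second after the job is handed in: All three caps lie flat (within 0.15 rad, on the bench) and at rest wholly inside the pan: each centre at least 18 mm past the open side, between the walls (x of cap_a in the frame of pan between 0.018 and 0.125 m and y of cap_a in the frame of pan between -0.095 and 0.095 m and height (world z) of each of cap_a, cap_b, cap_c below 0.006 m and angle between each of cap_a, cap_b, cap_c's own z axis and vertical below 0.15 rad and linear speed of each of cap_a, cap_b, cap_c below 0.01 m/s and x of cap_b in the frame of pan between 0.018 and 0.125 m and y of cap_b in the frame of pan between -0.095 and 0.095 m and x of cap_c in the frame of pan between 0.018 and 0.125 m and y of cap_c in the frame of pan between -0.095 and 0.095 m); the robot touches nothing.
It fails at once if a cap is lifted off the bench or tipped up (underside centre above 12 mm, or tilted over 0.5 rad) (height (world z) of any of cap_a, cap_b, cap_c above 0.012 m or angle between any of cap_a, cap_b, cap_c's own z axis and vertical above 0.5 rad).
It fails at once if the fingers squeeze, pinch or jam a cap with more than 15 N (contact force between the fingers and cap_a above 15 N or contact force between the fingers and cap_b above 15 N or contact force between the fingers and cap_c above 15 N).
It fails at once if a vial, the jar or the beaker is shifted by more than 15 mm or tipped over 0.3 rad (distance of any of vial_near, vial_far, jar, beaker from where it was at the start of the episode above 0.015 m or angle between any of vial_near, vial_far, jar, beaker's own z axis and vertical above 0.3 rad).
It also fails if it takes over 72 s, if anything falls off the work surface, if the arm or the gripper's body presses on something with over 40 N, if the wrist force passes 120 N, or if a joint passes its speed limit or range.

### The arm

A 6-joint arm with a two-finger parallel gripper is mounted at the origin on the work surface. World frame = base frame: x ahead of the robot, y to its left, z up, the work surface at z = 0. Lengths are in m, angles in rad, forces in N, time in s.
With the tool pointing down it reaches from about 0.4 to 0.825 m from the base axis. Payload 7 kg.
Tool frame: the origin (TCP) lies at the very end of the fingers, on their centre line; the grasp point (between the pads) lies 19 mm behind it; z points along the fingers, y is the line along which they close (so a half turn about z gives the same grasp; the last joint's range is limited). The gripper opens to 88 mm and grips with 3 to 60 N. Pads are 19 mm wide; open, the fingers measure 130 mm over their backs; the gripper's body (78 mm by 193 mm) begins 47 mm behind the grasp point.
Start: joints at [1.433, 0.359, 0.012, 0, -1.224, -0.288], TCP at [0.279, 0.615, 0.227] pointing down, gripper open.
Joint ranges: [-3.07, 3.07], [-1.43, 2.12], [-1.02, 1.25], [-3.03, 1.67], [-3.05, -0], [-3.03, 3.03]. Speed limits (rad/s): [2.39, 2.39, 3.01, 3.14, 3.14, 3.14].

### API

Orientations are given as [roll, pitch, yaw] about the fixed x, y, z axes, in that order (R = Rz(yaw) Ry(pitch) Rx(roll)).
In Python, from station import arm gives the robot as it stands.
- The arm moves only by the tool step_arm, never from a script. Its argument "rows" is a list of rows, each a list of 5 numbers: the shift along the world's x, y, z in m, then the turn about the world's z in rad, then the finger opening in m, from 0 to 0.0876. In form: [[x, y, z, spin, gripper], ...]. A call has 1 to 20 rows; each row is the pose to reach, as a shift and turn from the pose commanded when the call began; what a row does not reach only later rows make up. A row lasts 1/10 s, in which the tool goes at most 50 mm and 8.59 degrees, less where a joint would pass 70% of its speed; a pose out of reach is approached as far as the arm can. A call with a gripper value outside its range is refused whole. The fingers move at their own pace and stop on an object; "newtons" is the grip in N (left out, the last holds). Time passes only in rows, so rows that repeat a pose let the fingers close. It gives the time, the measured TCP pose, the force, the opening and the grip force at its end, in the units of the state.
- arm.get_state(): the state, without advancing time (a new reading comes with each control period).
- arm.grab_frame(name): name is "side" or "top" or "wrist"; returns a dict with "color" (384x512x3 uint8, blue, green, red), "vfov" (degrees; the focal length in pixels is half the picture's height over the tangent of half this angle, whatever the lens; pixels are square), "cx", "cy" (the principal point, pixels), "k1" (the pictures are not rectified: a ray, as slopes to the right and down, at radius r is drawn at 1 + k1 r^2 times it, then the intrinsics apply), "rvec" (rotation vector, rad) and "tvec" (3), from world to camera coordinates, as OpenCV has them. Camera axes: x right, y down, z forward; pixel columns grow to the right and rows downward; lengths in m; the calibration is good to about 2 mm. A picture is of the moment at which its call begins. There is no depth.
- arm.job_done(): hands the job in; it is judged then, once.
The state is a dict: "t": time; "q": joint angles; "qd": joint speeds; "joint_efforts": joint torques, N m; "eef_pos": TCP position; "ee_rot": TCP orientation; "force": force on the tool from outside, world axes, zero at the start; "moment": the same for the moment, N m; "width": finger opening in m; "gripper_force": force on a finger pad.
Only numpy, scipy, OpenCV 4.12 (cv2) and the standard library are available. Lean on these libraries where they do the work, as an engineer would, in place of code of your own. Each camera call takes 0.05 s, during which the arm holds its last target. There are 200 camera calls.

## Working session

There is one attempt and no reset: what is moved stays moved. The work goes in short steps, Python scripts to look and compute and a tool call to move; the robot and the scene stay as the last step left them, time stands still between calls to the robot, and variables do not carry over. Pictures are saved under pics/ and viewed, at most 10 in all, crops included, and the job is handed in when it is done.

Besides the shell and the picture viewer there is one more tool, called after ">>>" as name([rows], argument=value, ...), one row to a line, values as JSON. step_arm: Moves the arm, as the interface text tells. Its arguments: {"type":"object","properties":{"rows":{"type":"array"},"newtons":{"type":"number"}},"required":["rows"]}

```bash
mkdir -p pics; cat > h.py <<'E'
import numpy as np, cv2
from station import arm
def cam(f):
    R=cv2.Rodrigues(np.array(f["rvec"],float))[0]; t=np.array(f["tvec"],float).ravel()
    fl=f["color"].shape[0]/2/np.tan(np.radians(f["vfov"])/2)
    return R,t,fl
def ray(f,u,v):
    R,t,fl=cam(f); d=np.array([(u-f["cx"])/fl,(v-f["cy"])/fl]); s=d.copy()
    for _ in range(20): s=d/(1+f["k1"]*(s@s))
    w=R.T@np.array([s[0],s[1],1]); return -R.T@t,w/np.linalg.norm(w)
def onz(f,u,v,z):
    o,w=ray(f,u,v); return o+w*(z-o[2])/w[2]
def tri(f1,p1,f2,p2):
    A=np.zeros((3,3));b=np.zeros(3);L=[ray(f1,*p1),ray(f2,*p2)]
    for o,w in L:
        P=np.eye(3)-np.outer(w,w);A+=P;b+=P@o
    x=np.linalg.solve(A,b); return x,[np.linalg.norm(np.cross(x-o,w)) for o,w in L]
def proj(f,p):
    R,t,fl=cam(f);c=R@np.array(p)+t;s=c[:2]/c[2];s=s*(1+f["k1"]*(s@s));return s*fl+[f["cx"],f["cy"]]
E
python3 - <<'E'
from h import *
import pickle
F={n:arm.grab_frame(n) for n in("top","side","wrist")}
pickle.dump(F,open("f0.pkl","wb"))
for n in("top","side"): cv2.imwrite(f"pics/{n}0.png",cv2.resize(F[n]["color"],(768,576),interpolation=cv2.INTER_CUBIC))
s=arm.get_state();print(s["eef_pos"],s["ee_rot"],s["t"])
for n in F: print(n,ray(F[n],256,192))
E
```

```text
[0.27869245 0.61437872 0.22585448] [ 3.14034360e+00 -1.40959556e-04 -4.25869393e-01] 0.15
top (array([ 0.4082278 , -0.1188583 ,  0.82638151]), array([ 0.20696607,  0.0081715 , -0.97831399]))
side (array([0.39880956, 0.70030179, 0.5391519 ]), array([ 0.16881767, -0.83898761, -0.51730106]))
wrist (array([0.35336154, 0.58117033, 0.38449435]), array([-0.27420714,  0.11975653, -0.9541849 ]))
```

View pics/top0.png

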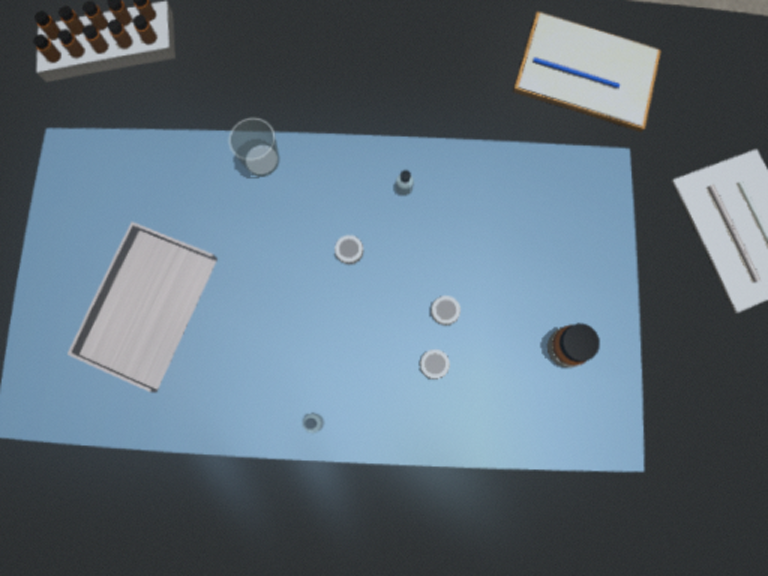

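View pics/side0.png

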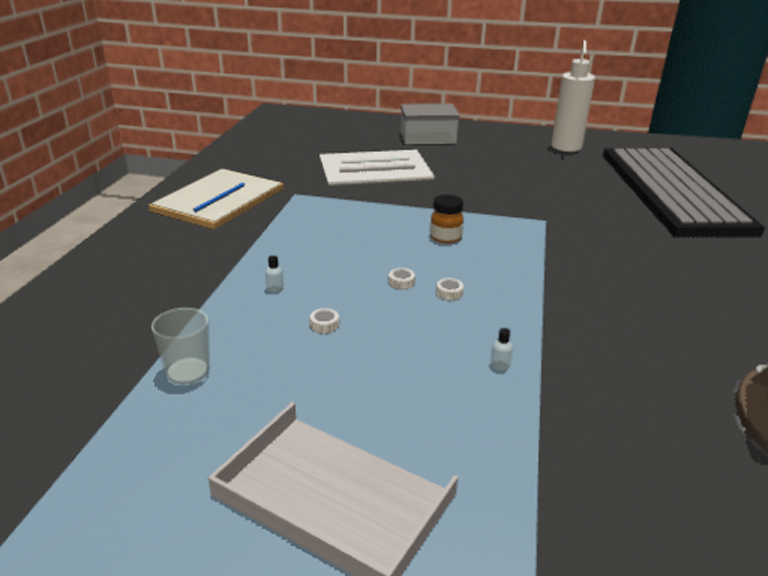

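Top view (scale 1.5): caps at (349,249), (446,310), (435,364); pan's open edge from (215,258) to (155,390). The vials are at (404,180) and (312,422), the jar at (575,343) and the beaker at (255,150). Side view: caps at (324,321), (401,278), (450,289).

```bash
python3 - <<'E'
from h import *
import pickle
F=pickle.load(open("f0.pkl","rb"))
def cen(f,u,v,r):
    # white rim + grey spot: low saturation blob, filled hull
    im=f["color"];hsv=cv2.cvtColor(im,cv2.COLOR_BGR2HSV)
    m=((hsv[...,1]<60)).astype(np.uint8);w=np.zeros_like(m);cv2.circle(w,(int(u),int(v)),r,1,-1);m*=w
    c=max(cv2.findContours(m,0,2)[0],key=cv2.contourArea);h=cv2.convexHull(c);M=cv2.moments(h)
    return np.array([M["m10"],M["m01"]])/M["m00"],cv2.boundingRect(h)
T,S=F["top"],F["side"]
for a,b in[((349,249),(324,321)),((446,310),(401,278)),((435,364),(450,289))]:
    p,bp=cen(T,a[0]/1.5,a[1]/1.5,13);q,bq=cen(S,b[0]/1.5,b[1]/1.5,13)
    # top-view blob ~ top face z=.016
    x,e=tri(T,p,S,(b[0]/1.5,(b[1]-2)/1.5))
    print("cap",onz(T,*p,.014).round(4),"side",onz(S,*q,.008).round(4),"tri",x.round(4),np.round(e,4),bp,bq)
P=lambda f,n,u,v,z:print(n,onz(f,u/1.5,v/1.5,z).round(4))
for n,u,v,z in[("pan openfar top",215,258,.025),("pan opennear top",155,390,.025),("backfar",134,225,.025),("backnear",70,353,.025),("vf lid",405,175,.055),("vn lid",311,423,.055),("jar lid",578,343,.07),("beaker base",262,160,0),("beaker rim",252,139,.075)]:P(T,n,u,v,z)
for n,u,v,z in[("S pan openfar top",295,407,.025),("S pan opennear top",456,479,.025),("S backfar",212,484,.025),("S vf base",274,288,0),("S vn base",501,367,0),("S jar base",447,238,0),("S vf lidtop",273,259,.055),("S vn lidtop",504,332,.055)]:P(S,n,u,v,z)
print(tri(T,(215/1.5,258/1.5),S,(295/1.5,407/1.5)),tri(T,(155/1.5,390/1.5),S,(456/1.5,479/1.5)))
E
```

```text
cap [ 0.6346 -0.0592  0.014 ] side [ 0.6342 -0.0547  0.008 ] tri [ 0.6358 -0.0588  0.0085] [0.0004 0.0004] (223, 157, 20, 19) (203, 201, 27, 27)
cap [ 0.5528 -0.1983  0.014 ] side [ 0.5541 -0.1978  0.008 ] tri [ 0.5535 -0.1986  0.0103] [0. 0.] (287, 197, 20, 20) (254, 172, 27, 27)
cap [ 0.4774 -0.1852  0.014 ] side [ 0.4761 -0.1853  0.008 ] tri [ 0.477  -0.1855  0.0096] [0.0008 0.0008] (280, 233, 20, 20) (287, 179, 27, 27)
pan openfar top [0.6107 0.1278 0.025 ]
pan opennear top [0.4227 0.1926 0.025 ]
backfar [0.6551 0.2532 0.025 ]
backnear [0.4659 0.3221 0.025 ]
vf lid [ 0.7335 -0.1348  0.055 ]
vn lid [ 0.3914 -0.0269  0.055 ]
jar lid [ 0.5062 -0.3667  0.07  ]
beaker base [0.7726 0.0807 0.    ]
beaker rim [0.7706 0.0797 0.075 ]
S pan openfar top [0.6093 0.1427 0.025 ]
S pan opennear top [0.4207 0.2066 0.025 ]
S backfar [0.6518 0.268  0.025 ]
S vf base [ 0.736  -0.1335  0.    ]
S vn base [ 0.3886 -0.0197  0.    ]
S jar base [ 0.504  -0.3643  0.    ]
S vf lidtop [ 0.7309 -0.1253  0.055 ]
S vn lidtop [ 0.3907 -0.0183  0.055 ]
(array([0.6135316 , 0.13117437, 0.01429997]), [np.float64(0.0001665367641058007), np.float64(0.00016653676410577993)]) (array([0.42199877, 0.19663823, 0.01465303]), [np.float64(0.0008819720195571532), np.float64(0.000881972019557237)])
```

Geometry is consistent: cap heights, a pan width of about 200 mm and the footprints all match. I'll use part-open fingers as a cradle and push each cap in a straight line into the pan, A first.

>>> step_arm([
  [0.374,-0.719,-0.076,-0.768,0.022],
  [0.374,-0.719,-0.076,-0.768,0.022],
  [0.374,-0.719,-0.076,-0.768,0.022],
  [0.374,-0.719,-0.076,-0.768,0.022],
  [0.374,-0.719,-0.076,-0.768,0.022],
  [0.374,-0.719,-0.076,-0.768,0.022],
  [0.374,-0.719,-0.076,-0.768,0.022],
  [0.374,-0.719,-0.076,-0.768,0.022],
  [0.374,-0.719,-0.076,-0.768,0.022],
  [0.374,-0.719,-0.076,-0.768,0.022],
  [0.374,-0.719,-0.076,-0.768,0.022],
  [0.374,-0.719,-0.076,-0.768,0.022],
  [0.374,-0.719,-0.076,-0.768,0.022],
  [0.374,-0.719,-0.076,-0.768,0.022],
  [0.374,-0.719,-0.076,-0.768,0.022],
  [0.374,-0.719,-0.076,-0.768,0.022],
  [0.374,-0.719,-0.076,-0.768,0.022],
  [0.374,-0.719,-0.076,-0.768,0.022],
  [0.374,-0.719,-0.076,-0.768,0.022],
  [0.374,-0.719,-0.076,-0.768,0.022],
], newtons=10)

```text
t: 2.15
eef_pos: [0.6525, -0.1032, 0.1508]
ee_rot: [-3.141, 0.0, -1.193]
force: [-0.4, 1.0, 0.0]
width: 0.0221
gripper_force: 0.0
```

>>> step_arm([
  [0,0,-0.03,0,0.022],
  [0,0,-0.06,0,0.022],
  [0,0,-0.09,0,0.022],
  [0,0,-0.11,0,0.022],
  [0,0,-0.125,0,0.022],
  [0,0,-0.135,0,0.022],
  [0,0,-0.144,0,0.022],
  [0,0,-0.144,0,0.022],
  [0,0,-0.144,0,0.022],
])

```text
t: 3.05
eef_pos: [0.6533, -0.1042, 0.0072]
ee_rot: [-3.141, -0.0, -1.193]
force: [0.2, 0.1, 0.4]
width: 0.0222
gripper_force: 0.0
```

```bash
python3 - <<'E'
from h import *
f=arm.grab_frame("side");w=arm.grab_frame("top")
a=cv2.resize(f["color"][120:384,60:400],None,fx=1.15,fy=1.15); b=cv2.resize(w["color"][60:324,40:380],None,fx=1.15,fy=1.15)
cv2.imwrite("pics/a1.png",np.hstack([a,b]))
E
```

```text
(no output)
```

View pics/a1.png

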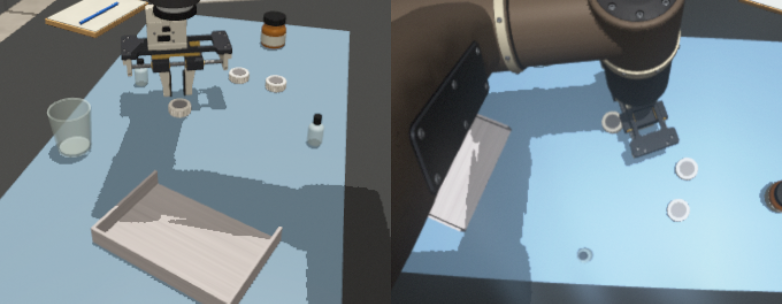

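The fingers stand behind cap A at about (180,107) in the left panel, aligned with it and clear of everything else. Pushing.

>>> step_arm([
  [-0.003,0.0075,0,0,0.022],
  [-0.0055,0.014,0,0,0.022],
  [-0.0075,0.0185,0,0,0.022],
  [-0.0095,0.023,0,0,0.022],
  [-0.011,0.028,0,0,0.022],
  [-0.0135,0.0335,0,0,0.022],
  [-0.016,0.041,0,0,0.022],
  [-0.0195,0.049,0,0,0.022],
  [-0.0235,0.0585,0,0,0.022],
  [-0.027,0.068,0,0,0.022],
  [-0.031,0.078,0,0,0.022],
  [-0.035,0.088,0,0,0.022],
  [-0.0395,0.0985,0,0,0.022],
  [-0.0435,0.1085,0,0,0.022],
  [-0.0475,0.119,0,0,0.022],
  [-0.0515,0.129,0,0,0.022],
  [-0.0555,0.1395,0,0,0.022],
  [-0.0595,0.1495,0,0,0.022],
  [-0.063,0.158,0,0,0.022],
  [-0.066,0.165,0,0,0.022],
])

```text
t: 5.15
eef_pos: [0.5865, 0.0615, 0.0066]
ee_rot: [-3.142, -0.0, -1.194]
force: [-1.0, -0.5, 0.3]
width: 0.0223
gripper_force: 0.1
```

```bash
python3 - <<'E'
from h import *
f=arm.grab_frame("side");w=arm.grab_frame("wrist")
a=cv2.resize(f["color"][120:384,60:400],None,fx=1.15,fy=1.15); b=cv2.resize(w["color"],(391,303))
cv2.imwrite("pics/a2.png",np.hstack([a,b]))
E
```

```text
Traceback (most recent call last):
ValueError: all the input array dimensions except for the concatenation axis must match exactly, but along dimension 0, the array at index 0 has size 304 and the array at index 1 has size 303
```

```bash
cat > look.py <<'E'
import sys
from h import *
f=arm.grab_frame("side");w=arm.grab_frame(sys.argv[2])
a=cv2.resize(f["color"][120:384,60:400],(391,304)); b=cv2.resize(w["color"],(405,304))
cv2.imwrite("pics/%s.png"%sys.argv[1],np.hstack([a,b]))
E
python3 look.py a3 wrist
```

```text
(no output)
```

View pics/a3.png

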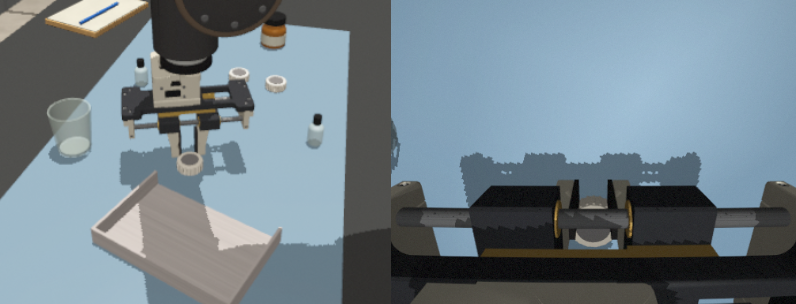

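Cap A sits centred in the finger cradle at (190,162) in the left panel, still short of the opening. Continuing.

>>> step_arm([
  [-0.003,0.007,0,0,0.022],
  [-0.006,0.0155,0,0,0.022],
  [-0.01,0.025,0,0,0.022],
  [-0.014,0.035,0,0,0.022],
  [-0.018,0.045,0,0,0.022],
  [-0.022,0.055,0,0,0.022],
  [-0.026,0.065,0,0,0.022],
  [-0.03,0.075,0,0,0.022],
  [-0.034,0.085,0,0,0.022],
  [-0.038,0.095,0,0,0.022],
  [-0.042,0.105,0,0,0.022],
  [-0.046,0.115,0,0,0.022],
  [-0.05,0.125,0,0,0.022],
  [-0.054,0.135,0,0,0.022],
  [-0.058,0.145,0,0,0.022],
  [-0.062,0.155,0,0,0.022],
  [-0.0655,0.164,0,0,0.022],
  [-0.068,0.171,0,0,0.022],
  [-0.07,0.175,0,0,0.022],
  [-0.0705,0.1765,0,0,0.022],
])

```text
t: 7.35
eef_pos: [0.5161, 0.2376, 0.0066]
ee_rot: [3.142, -0.0, -1.193]
force: [0.4, -0.5, 0.4]
width: 0.0219
gripper_force: 0.1
```

>>> step_arm([
  [0.003,-0.007,0,0,0.022],
  [0.008,-0.02,0.005,0,0.022],
  [0.012,-0.03,0.03,0,0.022],
  [0.012,-0.03,0.07,0,0.022],
  [0.012,-0.03,0.11,0,0.022],
  [0.012,-0.03,0.14,0,0.022],
  [0.012,-0.03,0.14,0,0.022],
])

```text
t: 8.05
eef_pos: [0.5311, 0.2071, 0.1519]
ee_rot: [-3.133, 0.002, -1.194]
force: [0.6, 0.5, -0.6]
width: 0.0221
gripper_force: 0.0
```

```bash
python3 look.py a4 wrist
```

```text
(no output)
```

View pics/a4.png

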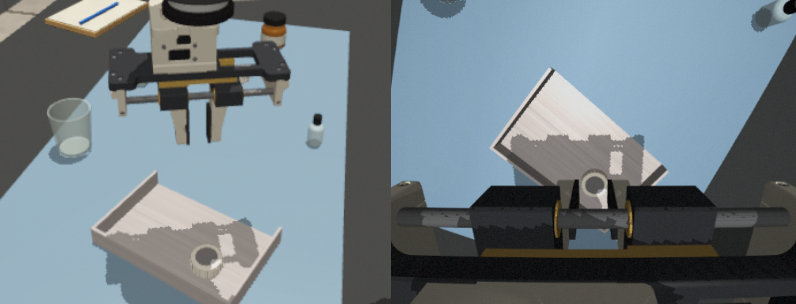

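Cap A lies flat inside the pan at (206,261) in the left panel, and the other objects are undisturbed. Cap B next.

>>> step_arm([
  [0.024,-0.455,0,-0.394,0.022],
  [0.024,-0.455,0,-0.394,0.022],
  [0.024,-0.455,0,-0.394,0.022],
  [0.024,-0.455,0,-0.394,0.022],
  [0.024,-0.455,0,-0.394,0.022],
  [0.024,-0.455,0,-0.394,0.022],
  [0.024,-0.455,0,-0.394,0.022],
  [0.024,-0.455,0,-0.394,0.022],
  [0.024,-0.455,0,-0.394,0.022],
  [0.024,-0.455,0,-0.394,0.022],
  [0.024,-0.455,0,-0.394,0.022],
  [0.024,-0.455,0,-0.394,0.022],
  [0.024,-0.455,0,-0.394,0.022],
  [0.024,-0.455,0,-0.394,0.022],
])

```text
t: 9.55
eef_pos: [0.5524, -0.2466, 0.1466]
ee_rot: [-3.142, 0.0, -1.586]
force: [1.3, 0.5, 0.6]
width: 0.0218
gripper_force: 0.0
```

>>> step_arm([
  [0,0,-0.03,0,0.022],
  [0,0,-0.06,0,0.022],
  [0,0,-0.09,0,0.022],
  [0,0,-0.11,0,0.022],
  [0,0,-0.125,0,0.022],
  [0,0,-0.135,0,0.022],
  [0,0,-0.14,0,0.022],
  [0,0,-0.14,0,0.022],
  [0,0,-0.14,0,0.022],
])

```text
t: 10.45
eef_pos: [0.5529, -0.2477, 0.0073]
ee_rot: [-3.141, -0.0, -1.587]
force: [0.1, 0.4, 0.4]
width: 0.0223
gripper_force: 0.0
```

```bash
python3 look.py b1 top
```

```text
(no output)
```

View pics/b1.png

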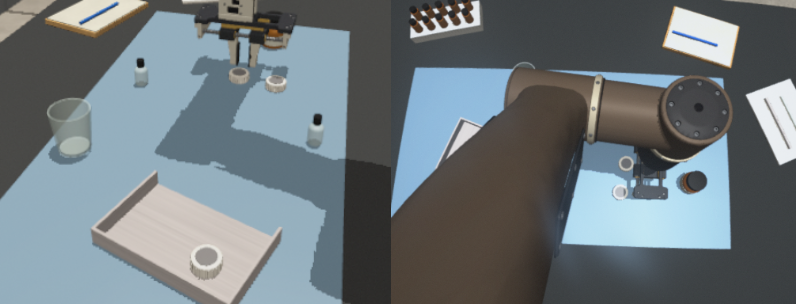

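Cap B at (238,75) in the left panel is centred ahead of the fingers. C and the jar are clear. Pushing B.

>>> step_arm([
  [0,0.0075,0,0,0.022],
  [0,0.014,0,0,0.022],
  [0,0.0185,0,0,0.022],
  [0,0.023,0,0,0.022],
  [0,0.028,0,0,0.022],
  [0,0.034,0,0,0.022],
  [0.001,0.041,0,0,0.022],
  [0.001,0.05,0,0,0.022],
  [0.001,0.06,0,0,0.022],
  [0.001,0.071,0,0,0.022],
  [0.001,0.082,0,0,0.022],
  [0.001,0.094,0,0,0.022],
  [0.002,0.106,0,0,0.022],
  [0.002,0.118,0,0,0.022],
  [0.002,0.13,0,0,0.022],
  [0.002,0.142,0,0,0.022],
  [0.002,0.154,0,0,0.022],
  [0.002,0.165,0,0,0.022],
  [0.003,0.175,0,0,0.022],
  [0.003,0.183,0,0,0.022],
])

```text
t: 12.55
eef_pos: [0.5555, -0.0639, 0.0066]
ee_rot: [-3.141, 0.0, -1.587]
force: [-0.1, -0.7, -0.3]
width: 0.0221
gripper_force: 0.1
```

>>> step_arm([
  [0,0.006,0,0,0.022],
  [0,0.014,0,0,0.022],
  [0,0.024,0,0,0.022],
  [0.001,0.035,0,0,0.022],
  [0.001,0.046,0,0,0.022],
  [0.001,0.057,0,0,0.022],
  [0.001,0.068,0,0,0.022],
  [0.001,0.079,0,0,0.022],
  [0.002,0.09,0,0,0.022],
  [0.002,0.099,0,0,0.022],
  [0.002,0.107,0,0,0.022],
  [0.002,0.113,0,0,0.022],
  [0.002,0.118,0,0,0.022],
  [0.002,0.12,0,0,0.022],
])

```text
t: 13.95
eef_pos: [0.5573, 0.0556, 0.0066]
ee_rot: [-3.142, 0.0, -1.588]
force: [-0.3, -1.0, 0.6]
width: 0.0219
gripper_force: 0.1
```

```bash
python3 look.py b2 wrist
```

```text
(no output)
```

View pics/b2.png

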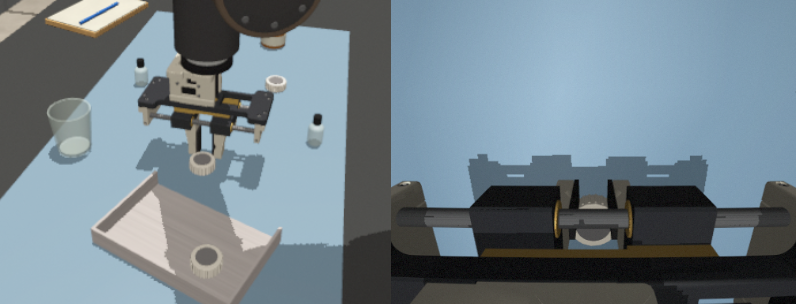

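B is in the cradle at (202,162) in the left panel, heading into the pan to the left of A. Continuing with a slight shift away from A, then retreating.

>>> step_arm([
  [0,0.006,0,0,0.022],
  [0.001,0.014,0,0,0.022],
  [0.001,0.023,0,0,0.022],
  [0.002,0.033,0,0,0.022],
  [0.002,0.043,0,0,0.022],
  [0.003,0.053,0,0,0.022],
  [0.003,0.063,0,0,0.022],
  [0.004,0.073,0,0,0.022],
  [0.004,0.083,0,0,0.022],
  [0.005,0.093,0,0,0.022],
  [0.005,0.103,0,0,0.022],
  [0.006,0.113,0,0,0.022],
  [0.006,0.123,0,0,0.022],
  [0.007,0.133,0,0,0.022],
  [0.007,0.142,0,0,0.022],
  [0.008,0.149,0,0,0.022],
  [0.008,0.153,0,0,0.022],
  [0.008,0.155,0,0,0.022],
])

```text
t: 15.85
eef_pos: [0.5653, 0.2106, 0.0066]
ee_rot: [-3.142, -0.0, -1.588]
force: [-0.1, -1.0, -0.5]
width: 0.022
gripper_force: 0.1
```

>>> step_arm([
  [0,-0.008,0,0,0.022],
  [0,-0.02,0.005,0,0.022],
  [0,-0.03,0.03,0,0.022],
  [0,-0.03,0.07,0,0.022],
  [0,-0.03,0.11,0,0.022],
  [0,-0.03,0.14,0,0.022],
  [0,-0.03,0.14,0,0.022],
])

```text
t: 16.55
eef_pos: [0.5677, 0.18, 0.1521]
ee_rot: [-3.134, 0.004, -1.588]
force: [0.8, -0.0, -0.1]
width: 0.022
gripper_force: 0.0
```

```bash
python3 look.py b3 wrist
```

```text
(no output)
```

View pics/b3.png

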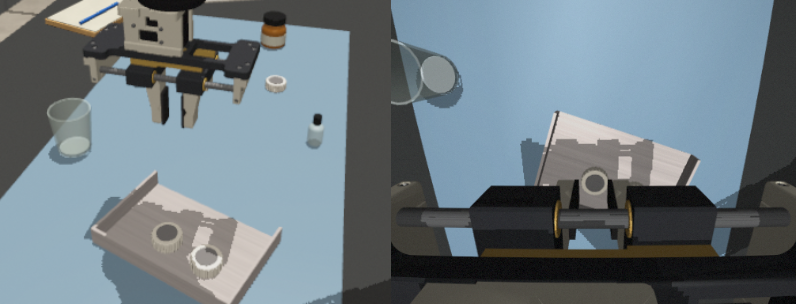

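B is inside at (167,238) in the left panel, beside A at (206,260). Cap C next.

>>> step_arm([
  [-0.091,-0.416,0,-0.046,0.022],
  [-0.091,-0.416,0,-0.046,0.022],
  [-0.091,-0.416,0,-0.046,0.022],
  [-0.091,-0.416,0,-0.046,0.022],
  [-0.091,-0.416,0,-0.046,0.022],
  [-0.091,-0.416,0,-0.046,0.022],
  [-0.091,-0.416,0,-0.046,0.022],
  [-0.091,-0.416,0,-0.046,0.022],
  [-0.091,-0.416,0,-0.046,0.022],
  [-0.091,-0.416,0,-0.046,0.022],
  [-0.091,-0.416,0,-0.046,0.022],
  [-0.091,-0.416,0,-0.046,0.022],
  [-0.091,-0.416,0,-0.046,0.022],
  [-0.091,-0.416,0,-0.046,0.022],
])

```text
t: 18.05
eef_pos: [0.4745, -0.235, 0.1465]
ee_rot: [3.141, 0.0, -1.632]
force: [0.4, 0.0, -0.1]
width: 0.0218
gripper_force: 0.0
```

>>> step_arm([
  [0,0,-0.03,0,0.022],
  [0,0,-0.06,0,0.022],
  [0,0,-0.09,0,0.022],
  [0,0,-0.11,0,0.022],
  [0,0,-0.125,0,0.022],
  [0,0,-0.135,0,0.022],
  [0,0,-0.14,0,0.022],
  [0,0,-0.14,0,0.022],
  [0,0,-0.14,0,0.022],
])

```text
t: 18.95
eef_pos: [0.4749, -0.2358, 0.0072]
ee_rot: [-3.141, -0.0, -1.633]
force: [-0.3, 0.5, 0.3]
width: 0.0218
gripper_force: 0.0
```

```bash
python3 look.py c1 top
```

```text
(no output)
```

View pics/c1.png

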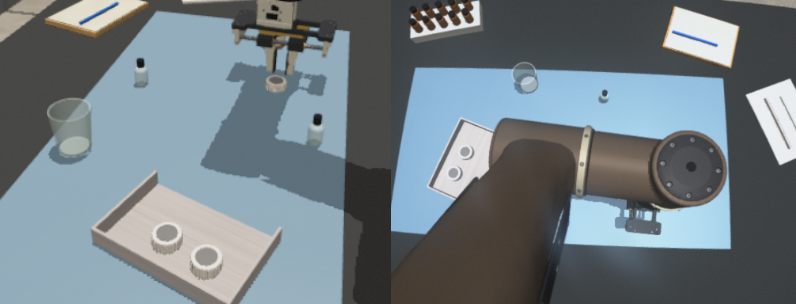

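C at (276,83) in the left panel is centred ahead of the fingers. A and B lie inside the pan at (206,260) and (167,238). Pushing C.

>>> step_arm([
  [0,0.0075,0,0,0.022],
  [0.001,0.014,0,0,0.022],
  [0.001,0.0185,0,0,0.022],
  [0.001,0.023,0,0,0.022],
  [0.002,0.028,0,0,0.022],
  [0.002,0.034,0,0,0.022],
  [0.002,0.041,0,0,0.022],
  [0.003,0.05,0,0,0.022],
  [0.003,0.06,0,0,0.022],
  [0.004,0.071,0,0,0.022],
  [0.005,0.082,0,0,0.022],
  [0.005,0.094,0,0,0.022],
  [0.006,0.106,0,0,0.022],
  [0.007,0.118,0,0,0.022],
  [0.007,0.13,0,0,0.022],
  [0.008,0.142,0,0,0.022],
  [0.009,0.154,0,0,0.022],
  [0.009,0.165,0,0,0.022],
  [0.01,0.175,0,0,0.022],
  [0.01,0.183,0,0,0.022],
])

```text
t: 21.05
eef_pos: [0.4845, -0.0519, 0.0066]
ee_rot: [-3.141, 0.0, -1.633]
force: [0.3, -0.1, -0.7]
width: 0.0219
gripper_force: 0.1
```

>>> step_arm([
  [0,0.008,0,0,0.022],
  [0.001,0.018,0,0,0.022],
  [0.002,0.03,0,0,0.022],
  [0.002,0.043,0,0,0.022],
  [0.003,0.056,0,0,0.022],
  [0.004,0.07,0,0,0.022],
  [0.005,0.084,0,0,0.022],
  [0.005,0.098,0,0,0.022],
  [0.006,0.112,0,0,0.022],
  [0.007,0.126,0,0,0.022],
  [0.008,0.14,0,0,0.022],
  [0.009,0.154,0,0,0.022],
  [0.009,0.168,0,0,0.022],
  [0.01,0.182,0,0,0.022],
  [0.011,0.195,0,0,0.022],
  [0.012,0.207,0,0,0.022],
  [0.013,0.218,0,0,0.022],
  [0.013,0.227,0,0,0.022],
  [0.013,0.233,0,0,0.022],
  [0.013,0.236,0,0,0.022],
])

```text
t: 23.05
eef_pos: [0.4973, 0.1837, 0.0065]
ee_rot: [3.141, -0.0, -1.634]
force: [0.6, -0.6, 1.0]
width: 0.022
gripper_force: 0.1
```

>>> step_arm([
  [0,-0.008,0,0,0.022],
  [0,-0.02,0.005,0,0.022],
  [0,-0.03,0.03,0,0.022],
  [0,-0.03,0.07,0,0.022],
  [0,-0.03,0.12,0,0.022],
  [0,-0.03,0.17,0,0.022],
  [0,-0.08,0.19,0,0.022],
  [0,-0.13,0.19,0,0.022],
  [0,-0.18,0.19,0,0.022],
  [0,-0.23,0.19,0,0.022],
  [0,-0.28,0.19,0,0.022],
  [0,-0.28,0.19,0,0.022],
])

```text
t: 24.25
eef_pos: [0.4954, -0.1023, 0.1967]
ee_rot: [3.141, -0.0, -1.64]
force: [-0.4, 1.0, -0.5]
width: 0.022
gripper_force: 0.0
```

```bash
python3 look.py c2 top
```

```text
(no output)
```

View pics/c2.png

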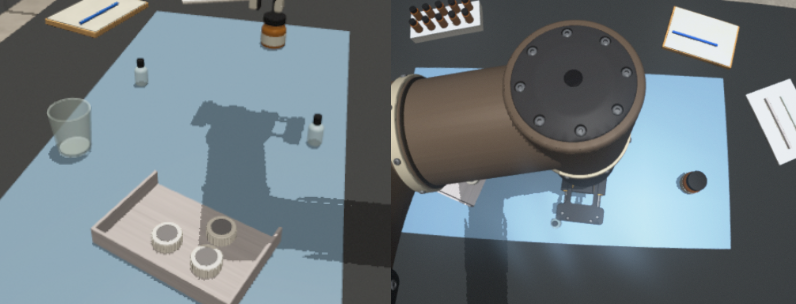

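All three caps look to be in the pan: A (206,260), B (167,238), C (221,230). C is nearest the opening, so I'll check its depth against the floor's open edge.

```bash
python3 - <<'E'
from h import *
import pickle
F=pickle.load(open("f0.pkl","rb"))
for n,cols in(("top",None),("side",None)):
    f=F[n];hs=cv2.cvtColor(f["color"],cv2.COLOR_BGR2HSV);m=cv2.morphologyEx((hs[...,1]<60).astype(np.uint8),cv2.MORPH_OPEN,np.ones((3,3)))
    # walk world lines from bench toward pan along X, find first pan pixel
    X=np.array([.325,.946,0]);Y=np.array([-.946,.325,0]);O=np.array([.517,.162,0])
    for y in(-.06,-.03,0,.03,.06):
        for x in np.arange(-.04,.05,.001):
            u,v=proj(f,O+X*x+Y*y).round().astype(int)
            if m[v,u]: print(n,y,"edge x",round(x,3));break
f=arm.grab_frame("side");hs=cv2.cvtColor(f["color"],cv2.COLOR_BGR2HSV)
for n,u,v in(("A",206,255),("B",167,232),("C",221,226)):
    p=onz(f,u*340/391+60,v*264/304+120,.016)-O; print(n,(p@X).round(3),(p@Y).round(3))
E
```

```text
top -0.06 edge x 0.004
top -0.03 edge x 0.005
top 0 edge x 0.005
top 0.03 edge x 0.006
top 0.06 edge x 0.003
side -0.06 edge x -0.04
side -0.03 edge x -0.04
side 0 edge x -0.04
side 0.03 edge x -0.04
side 0.06 edge x -0.04
A 0.09 0.042
B 0.086 -0.021
C 0.04 0.033
```

C is about 35 mm past the edge (18 mm needed), and A and B are deeper. All are well within the side limits.

```bash
python3 -c "
from station import arm
print(arm.job_done())"
```

```text
the job is handed in; nothing more can be done
None
```

I swept all three caps into the catch pan and handed the job in at about 24 s. In the last pictures they lie flat inside, the shallowest about 35 mm past the open side, and the vials, jar and beaker looked undisturbed; no verdict came back.

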